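# Pin the flower press boards into line

### The arm

A 6-joint arm with a two-finger parallel gripper is mounted at the origin on the work surface; the furniture and walls round the work are solid. World frame = base frame: x ahead of the robot, y to its left, z up, the work surface at z = 0. Lengths are in m, angles in rad, forces in N, time in s.
With the tool pointing down it reaches from about 0.3 to 0.875 m from the base axis. Payload 6.4 kg.
Tool frame: the origin (TCP) lies on the centre line of the jaws, within the pads' length; the fingertips stand 11 mm ahead of it and the grasp point (between the pads) lies 8 mm behind it (nose_length is the distance from the TCP to the fingertips, in m); z points along the fingers, y is the line along which they close (so a half turn about z gives the same grasp; the last joint's range is limited). The gripper opens to 88 mm and grips with 3 to 60 N. Pads are 18 mm wide; open, the fingers measure 123 mm over their backs; the gripper's body (75 mm by 187 mm) begins 45 mm behind the grasp point.
Start: joints at [1.087, 0.181, 1.607, -0, 1.354, -0.206], TCP at [0.158, 0.553, 0.25] pointing down, gripper open.
Joint ranges: [-2.99, 2.99], [-0.89, 2.07], [0.3, 2.58], [-1.14, 4.28], [0, 2.63], [-3.12, 3.12]. Speed limits (rad/s): [2.57, 2.57, 3.01, 3.14, 3.14, 3.14].

### API

Orientations are given as a rotation vector (axis times angle).
In Python, from plant import * gives the robot as it stands.
- The arm moves only by the tool play_rows, never from a script. Its argument "deltas" is a list of rows, each a list of 7 numbers: the shift along the tool's x, y, z in mm, then the turn, a rotation vector about the tool's x, y, z in degrees, then the closure in counts, from 0 (fully open) to 255 (shut). A call has 1 to 5 rows; each row is the pose to reach, as a shift and turn from the pose commanded when the call began, along the tool's axes at that moment; what a row does not reach only later rows make up. A row lasts 1/8 s, in which the tool goes at most 62.5 mm and 10.7 degrees, less where a joint would pass 70% of its speed; a pose out of reach is approached as far as the arm can. A call with a gripper value outside its range is refused whole. The fingers move at their own pace and stop on an object; "squeeze" is the grip in N (left out, the last holds). Time passes only in rows, so rows that repeat a pose let the fingers close. It gives the time, the measured TCP pose, the force, the opening and the grip force at its end, in the units of the state.
- get_state(): the state, without advancing time (a new reading comes with each control period).
- get_image(name): name is "scene" or "top" or "wrist"; returns a dict with "frame" (420x560x3 uint8, red, green, blue), "vfov" (degrees; the focal length in pixels is half the picture's height over the tangent of half this angle, whatever the lens; pixels are square), "cx", "cy" (the principal point, pixels), "cam_to_world" (4x4, takes a point from camera to world coordinates); the wrist camera has in their place "tool_from_camera" (4x4, takes a point from camera to tool coordinates, whose origin is the TCP and whose axes are the flange's). Camera axes: x right, y down, z forward; pixel columns grow to the right and rows downward; lengths in m; the calibration is good to about 2 mm. The wrist camera is an equidistant fisheye: a pixel r from the principal point sees the ray r / f radians off the axis. A picture is of the moment at which its call begins: read the wrist's pose just before it. There is no depth.
- finish_job(): hands the job in; it is judged then, once.
Trained networks look in a picture, given as the dict that the camera call returned (one of the last four; its "shot" number tells which), for a name from the list of things; names that differ only in an ending like _2 or _b are one class to them, and where a whole thing is asked for, a point or a joint stands for the part that bears it (a point fixed in the world has none). Each returns a list of dicts, best first, with "score" (0 to 1); they miss things now and then, are a little off and sometimes report something else, mostly with a low value. They report only what shows in the picture. A call takes as long as a camera call. They do not tell look-alikes from the thing itself.
- trace(label, picture): "region" (420x560 bool, what is visible of it) and "uv" ([column, row] in pixels, amid what is visible of it).
The state is a dict: "t": time; "qpos": joint angles; "dq": joint speeds; "effort": joint torques, N m; "position": TCP position; "eef_rot": TCP orientation; "contact_force": force on the tool from outside, world axes, zero at the start; "torque": the same for the moment, N m; "opening": finger opening in m; "grasp_force": force on a finger pad.
Only numpy, scipy, OpenCV 4.12 (cv2) and the standard library are available. Lean on these libraries where they do the work, as an engineer would, in place of code of your own. Each camera call takes 0.05 s, during which the arm holds its last target. There are 200 camera calls.

### The job

Take the tapered pin out of its rest block and drive it point first down through the holes of the two loose flower-press boards into the hidden hole in the press base, so that it draws the boards into line; press its collar flat onto the upper board with about 12 N for a moment, then let go. The hidden hole is off centre in a direction you must feel for: ease the pin sideways as it leads you, so that it never bears on the press with more than 15 N or on a board with more than 25 N, and leave the cup, the palette and the brush alone.

Things in the scene. Friction and masses are not known exactly. Their poses are not given: they have to be found in the camera images.
- pin: Alignment pin, 0.15 kg, upright in the rest block. Origin on its axis at the collar's underside, z up. Square wooden handle 20 x 20 mm, z = 6 to 54 mm, sides along its x and y (grasp it just above the collar); round collar 40 mm across, z = 0 to 6, its underside a slightly yielding rubber washer; steel shank 22.5 mm across, z = 0 to -24; then an even taper to a flat point 5 mm across at z = -52.
- pin_tip (a point): Point of the pin, on its axis, 52 mm below the pin's origin. Shank and taper are polished and waxed (friction about 0.2).
- rest: Wooden rest block 64 x 64 x 56 mm high, fixed to the table; origin at the centre of its underside. Upright 28 mm hole through its centre; the pin stands loose in it with the collar on the block's top.
- press: Wooden flower-press base fixed to the table, 188 x 154 mm; origin at the centre of its underside, x along the long side, z up. Its floor, on which the boards lie, is 34 mm up; a 12 mm wide rim 46 mm high runs all round, 9 mm clear of the centred boards. In the floor under the boards is a fixed steel bush, flush with the floor (see press_hole); it does not move or turn when pushed.
- press_hole (a point): Nominal centre of the bush at floor height (34 mm over the table), 30 mm from the press's centre towards its -x. The bush's upright 24 mm hole, 34 mm deep, right through to the table, has its axis 6 mm horizontally from this point, in a direction that is unknown, unmeasured and different each time.
- lower_board: Plywood board 146 x 112 x 10 mm, about 0.15 kg, loose on the floor of the press, hidden under the upper board. Origin at the centre of its underside, x along its long side, z up. One 24 mm hole through it, 30 mm from the centre towards -x. It slides when the pin pushes on the edge of its hole.
- lower_board_hole (a point): Centre of the lower board's hole at its upper face (44 mm over the table).
- upper_board: The like plywood board, 146 x 112 x 10 mm, about 0.15 kg, lying loose on the lower one; same origin, axes and hole. Its top stands 8 mm above the rim of the press.
- upper_board_hole (a point): Centre of the upper board's hole at its upper face (54 mm over the table). Each board's hole starts up to about 6 mm off point press_hole, so a pin point aimed at press_hole enters both holes and the hidden one. Fully home, the pin's origin is 54 mm over the table.
- cup: Clear plastic cup 46 mm across, 47 mm high, a bystander; origin at the centre of its underside.
- paint_palette: Round white scalloped paint palette 119 mm across, 10 mm high, a bystander; origin at the centre of its underside.
- paint_brush: Paint brush, 162 mm long along y, 8 mm thick, a bystander; origin at the middle of its underside.
Mind the look-alikes: they are no part of the job. Leave any red look-alike of the upper_board alone. What is shaped like the lower_board but red is not meant.

How it is judged:
On the way, in this order (a step that is already met when the one before it is completed fails the run):
1. the pin is lifted clear of the rest block (height (world z) of pin_tip above 0.064 m), for 0.1 s.
2. the pin's point has passed down through both boards into the base (z of pin_tip in the frame of press below 0.032 m and horizontal distance between pin_tip and press_hole below 0.015 m), for 0.1 s.
3. the collar is pressed flat on the upper board with at least 5 N (z of pin in the frame of press below 0.0555 m and contact force between pin and upper_board above 5 N), for 0.2 s.
At the end, for the whole second after the job is handed in: After the press-down, the pin stands upright (within 0.05 rad) through both boards and the base, its collar within 2 mm of lying flat on the upper board, both board holes within 2 mm of its axis, boards flat (within 0.03 rad) in the press, pin at rest (z of pin in the frame of upper_board below 0.012 m and z of pin in the frame of press below 0.056 m and horizontal distance between pin and upper_board_hole below 0.002 m and horizontal distance between pin and lower_board_hole below 0.002 m and angle between pin's own z axis and vertical below 0.05 rad and angle between upper_board's own z axis and vertical below 0.03 rad and linear speed of pin below 0.01 m/s); the robot touches nothing.
It fails at once if the pin bears on the press with more than 15 N (contact force between pin and press above 15 N).
It fails at once if the pin bears on the upper board with more than 25 N (contact force between pin and upper_board above 25 N).
It fails at once if the pin bears on the lower board with more than 25 N (contact force between pin and lower_board above 25 N).
It fails at once if the cup, the palette or the brush is moved more than 15 mm (distance of any of cup, paint_palette, paint_brush from where it was at the start of the episode above 0.015 m).
It also fails if it takes over 64 s, if anything falls off the work surface, if the arm or the gripper's body presses on something with over 40 N, if the wrist force passes 120 N, or if a joint passes its speed limit or range.

## Working session

There is one attempt and no reset: what is moved stays moved. The work goes in short steps, Python scripts to look and compute and a tool call to move; the robot and the scene stay as the last step left them, time stands still between calls to the robot, and variables do not carry over. Pictures are saved under pics/ and viewed, at most 10 in all, crops included, and the job is handed in when it is done.

Besides the shell and the picture viewer there is one more tool, called after ">>>" as name(argument=value, ...) on one line, values as JSON. play_rows: Moves the arm, as the interface text tells. Its arguments: {"type":"object","properties":{"deltas":{"type":"array","items":{"type":"array","items":{"type":"number"}}},"squeeze":{"type":"number"}},"required":["deltas"]}

```bash
mkdir -p pics; cat > h.py <<'E'
from plant import *
import numpy as np, cv2
from scipy.spatial.transform import Rotation as R
def save(p,n): cv2.imwrite('pics/'+n,p['frame'][:,:,::-1])
def ray(p,uv,st=None):
    f=210/np.tan(np.radians(p['vfov'])/2); d=np.array([uv[0]-p['cx'],uv[1]-p['cy']],float)
    if 'cam_to_world' in p: M=np.array(p['cam_to_world']); v=np.r_[d/f,1]
    else:
        T=np.eye(4);T[:3,:3]=R.from_rotvec(st['eef_rot']).as_matrix();T[:3,3]=st['position']
        M=T@np.array(p['tool_from_camera']); r=np.hypot(*d)+1e-9; a=r/f; v=np.r_[d/r*np.sin(a),np.cos(a)]
    return M[:3,3],M[:3,:3]@v
def at(p,uv,z,st=None):
    o,v=ray(p,uv,st); return o+v*(z-o[2])/v[2]
E
python3 - <<'E'
from h import *
s=get_state();print(s)
ps={}
for n in('scene','top','wrist'):
    p=get_image(n);ps[n]=p;save(p,n+'0.png');print(n,p['vfov'],p['cx'],p['cy'])
    for l in('pin','rest','press','upper_board','lower_board','cup','paint_palette','paint_brush'):
        for d in trace(l,p)[:3]:
            print(l,round(d['score'],2),np.round(d['uv']),d['region'].sum(),np.round(at(p,d['uv'],.05,s),3))
cv2.imwrite('pics/a.png',cv2.resize(np.vstack([ps['scene']['frame'],ps['top']['frame']])[:,:,::-1],(400,600)))
E
```

```text
{'t': 0.0, 'qpos': array([ 1.08669416e+00,  1.81520961e-01,  1.60797032e+00, -3.53536982e-05,
        1.35381922e+00, -2.06301934e-01]), 'dq': array([ 0.00053392, -0.00112324,  0.00021018, -0.00072122, -0.00026508,
        0.00144357]), 'effort': array([-1.20154418e-03, -4.33862972e+01, -3.41853583e+01,  6.99711707e-02,
        3.84600344e-02, -1.39159865e-04]), 'position': array([0.15744083, 0.55249628, 0.24883963]), 'eef_rot': array([-4.34877759e-01, -3.11079269e+00,  2.55710891e-03]), 'contact_force': array([ 0.80200806, -0.1994655 ,  0.39446672]), 'torque': array([-0.02559224,  0.01266605,  0.01657073]), 'grasp_force': 0.0, 'opening': 0.08814468187676361}
scene 44.139987643799586 279.4592643860498 203.1093781026056
pin 0.66 [319. 257.] 399 [ 0.49  -0.184  0.05 ]
rest 0.73 [318. 269.] 1068 [ 0.46  -0.206  0.05 ]
press 0.62 [248. 233.] 2285 [ 0.446 -0.013  0.05 ]
press 0.6 [245. 233.] 123 [ 0.442 -0.009  0.05 ]
upper_board 0.71 [250. 212.] 1891 [0.504 0.037 0.05 ]
upper_board 0.68 [169. 199.] 1597 [0.409 0.223 0.05 ]
lower_board 0.62 [242. 229.] 267 [0.446 0.007 0.05 ]
lower_board 
[... 255 characters left out ...]
0.05 ]
top 56.43460207655628 277.98155557972007 212.39089695400222
pin 0.44 [338. 234.] 156 [ 0.478 -0.196  0.05 ]
rest 0.95 [331. 240.] 468 [ 0.463 -0.178  0.05 ]
press 0.56 [268. 233.] 1445 [ 0.484 -0.005  0.05 ]
upper_board 0.69 [166. 250.] 2042 [0.445 0.274 0.05 ]
upper_board 0.67 [249. 219.] 2197 [0.524 0.049 0.05 ]
lower_board 0.75 [324. 295.] 2109 [ 0.315 -0.151  0.05 ]
cup 0.56 [366. 164.] 239 [ 0.677 -0.288  0.05 ]
cup 0.27 [267. 231.] 1665 [ 0.491 -0.001  0.05 ]
paint_palette 0.94 [255. 140.] 1179 [0.753 0.028 0.05 ]
paint_brush 0.46 [249. 220.] 2112 [0.523 0.048 0.05 ]
wrist 65.70646984690485 280.0345291027294 210.1274171810765
upper_board 0.95 [178. 371.] 1479 [0.384 0.33  0.05 ]
```

View pics/top0.png

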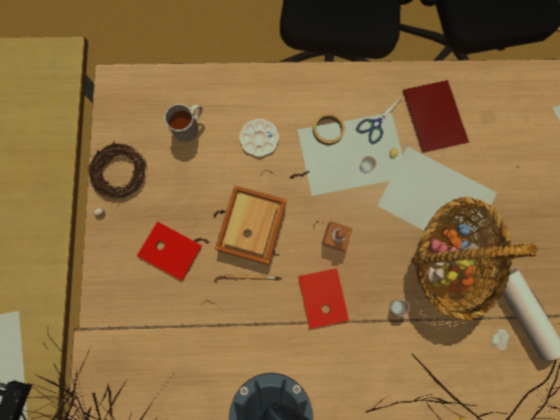

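View pics/scene0.png

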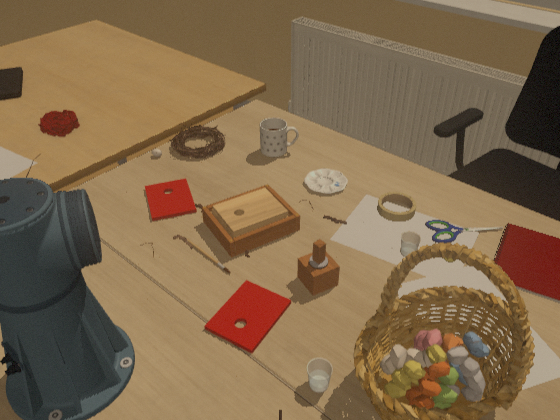

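Candidates: the pin is only at top px (338,234), in the rest. The real boards are the wooden ones in the press, with the hole at top px (247,233). The red look-alikes at (168,250) and (323,298) must not be touched. The cup could be (398,310) or (367,164), and the brush is at (248,278). Next I'll set off towards the pin.

```bash
cat >> h.py <<'E'
def delta(pos,yawdir=None,s=None):
    """tool-frame shift mm + turn deg from present pose to pos, tool down, tool y along yawdir (rad, world)"""
    s=s or get_state(); A=R.from_rotvec(s['eef_rot']); d=A.inv().apply(np.array(pos)-s['position'])*1000
    y0=A.apply([0,1,0]); 
    if yawdir is None: yawdir=np.arctan2(y0[1],y0[0])
    best=None
    for k in(0,np.pi):
        y=np.array([np.cos(yawdir+k),np.sin(yawdir+k),0]);z=np.array([0,0,-1.]);x=np.cross(y,z)
        B=R.from_matrix(np.c_[x,y,z]); t=(A.inv()*B).as_rotvec(degrees=True)
        if best is None or np.linalg.norm(t)<np.linalg.norm(best): best=t
    return np.round(d,1),np.round(best,2)
E
python3 - <<'E'
from h import *
p=get_image('wrist');print(np.round(p['tool_from_camera'],3))
p=get_image('top')
for l in('rest','press','upper_board','pin'):
    for d in trace(l,p)[:2]:
        c,_=cv2.findContours(d['region'].astype(np.uint8),0,2);c=max(c,key=cv2.contourArea)
        b=cv2.boxPoints(cv2.minAreaRect(c)); print(l,[np.round(at(p,q,.05)[:2],3) for q in b])
print('hole',at(p,(247,233),.054), 'pin',at(p,(338,231),.1))
print(delta([.478,-.19,.27]), delta([.42,-.19,.27]))
E
```

```text
[[ 0.    -0.954 -0.301  0.078]
 [ 1.     0.     0.001 -0.   ]
 [-0.001 -0.301  0.954 -0.135]
 [ 0.     0.     0.     1.   ]]
press [array([0.439, 0.147]), array([0.627, 0.097]), array([ 0.581, -0.057]), array([ 0.396, -0.003])]
press [array([0.37 , 0.109]), array([ 0.367, -0.026]), array([ 0.362, -0.025]), array([0.365, 0.109])]
upper_board [array([0.459, 0.123]), array([0.603, 0.08 ]), array([ 0.567, -0.031]), array([0.425, 0.015])]
upper_board [array([0.432, 0.356]), array([0.528, 0.305]), array([0.455, 0.179]), array([0.361, 0.231])]
pin [array([ 0.492, -0.181]), array([ 0.491, -0.214]), array([ 0.455, -0.212]), array([ 0.456, -0.179])]
hole [0.48538133 0.0539698  0.054     ] pin [ 0.4795802 -0.188462   0.1      ]
(array([-511.8, -626.7,  -20.3]), array([ 0., -0.,  0.])) (array([-456. , -642.6,  -20.3]), array([ 0., -0.,  0.]))
```

>>> play_rows(deltas=[[-34,-42,-4,0,0,0,0],[-68,-84,-8,0,0,0,0],[-102,-125,-12,0,0,0,0],[-136,-167,-16,0,0,0,0],[-170,-209,-20,0,0,0,0]])

```text
t: 2.28
position: [0.2642, 0.3039, 0.2701]
eef_rot: [0.434, 3.111, 0.001]
contact_force: [0.6, 0.2, 0.1]
opening: 0.0881
grasp_force: 0.0
```

>>> play_rows(deltas=[[-34,-42,0,0,0,0,0],[-68,-84,0,0,0,0,0],[-102,-125,0,0,0,0,0],[-136,-167,0,0,0,0,0],[-170,-209,0,0,0,0,0]])

```text
t: 2.9
position: [0.3705, 0.056, 0.2702]
eef_rot: [0.435, 3.11, 0.0]
contact_force: [0.1, 0.9, 0.5]
opening: 0.0885
grasp_force: 0.0
```

>>> play_rows(deltas=[[-34,-42,0,0,0,0,0],[-68,-84,0,0,0,0,0],[-102,-125,0,0,0,0,0],[-136,-167,0,0,0,0,0],[-170,-209,0,0,0,0,0]])

```text
t: 3.52
position: [0.4767, -0.1917, 0.2698]
eef_rot: [0.436, 3.111, -0.0]
contact_force: [0.7, 0.4, 0.7]
opening: 0.0877
grasp_force: 0.0
```

>>> play_rows(deltas=[[0,0,0,0,0,0,0],[0,0,0,0,0,0,0]])

```text
t: 3.78
position: [0.4757, -0.1893, 0.2693]
eef_rot: [-0.436, -3.11, -0.001]
contact_force: [-0.1, -0.2, 0.5]
opening: 0.088
grasp_force: 0.0
```

```bash
python3 - <<'E'
from h import *
s=get_state();p=get_image('wrist');save(p,'w1.png');print(s['t'],s['position'],s['eef_rot'],s['contact_force'])
for l in('rest','pin'):
    for d in trace(l,p)[:2]:
        c,_=cv2.findContours(d['region'].astype(np.uint8),0,2);c=max(c,key=cv2.contourArea)
        print(l,round(d['score'],2),d['uv'],d['region'].sum(),np.round(cv2.approxPolyDP(c,5,True)[:,0]).tolist())
E
```

```text
3.775 [ 0.47572984 -0.18931082  0.26934583] [-4.35509978e-01 -3.11019519e+00 -1.38019313e-03] [-0.11398473 -0.16239463  0.54594046]
rest 0.84 [270.5, 162.4] 2484 [[250, 148], [245, 208], [301, 211], [302, 150]]
pin 0.68 [272.3, 186.0] 1224 [[282, 165], [266, 166], [256, 176], [266, 205], [284, 203], [292, 189]]
```

View pics/w1.png

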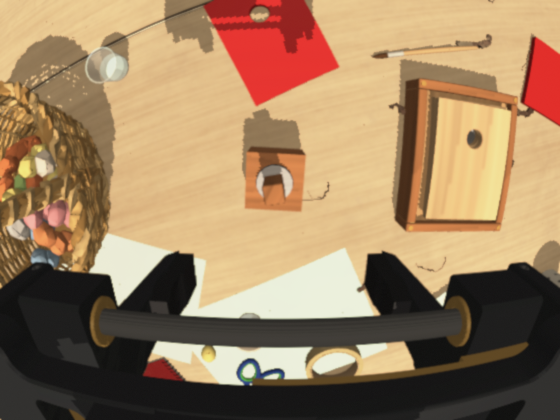

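The wrist view shows the pin in the rest block at about px (273,185), and the press on the right with its hole at (474,139). One close crop should confirm the handle and its yaw.

```bash
python3 - <<'E'
from h import *
s=get_state();p=get_image('wrist')
cv2.imwrite('pics/c1.png',cv2.resize(p['frame'][135:225,230:320,::-1],(600,600),interpolation=cv2.INTER_CUBIC))
for q in [[250, 148], [245, 208], [301, 211], [302, 150]]: print(np.round(at(p,q,.056,s),4))
E
```

```text
[ 0.4307 -0.2095  0.056 ]
[ 0.4939 -0.2348  0.056 ]
[ 0.5145 -0.175   0.056 ]
[ 0.4482 -0.1562  0.056 ]
```

View pics/c1.png

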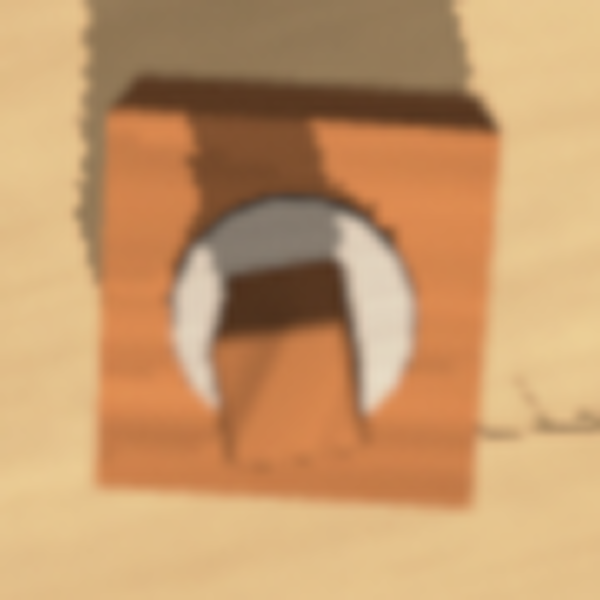

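```bash
python3 - <<'E'
from h import *
s=get_state();p=get_image('wrist')
def f(pts,z):
    w=np.array([at(p,(230+(x+.5)*.15-.5,135+(y+.5)*.15-.5),z,s)[:2] for x,y in pts]); print(np.round(w,4).tolist(),'c',np.round(w.mean(0),4))
    e=np.roll(w,-1,0)-w; print(np.round(np.degrees(np.arctan2(e[:,1],e[:,0]))),np.round(np.hypot(*e.T),4)); return w
f([(215,338),(345,320),(367,440),(232,465)],.110)
f([(105,110),(498,130),(472,508),(97,488)],.056)
A=R.from_rotvec(s['eef_rot']);print('tooly',A.apply([0,1,0]), 'camTCP')
E
```

```text
[[0.4628, -0.2028], [0.4653, -0.1846], [0.4829, -0.1863], [0.4813, -0.2057]] c [ 0.4731 -0.1948]
[ 82.  -6. -95. 171.] [0.0184 0.0177 0.0195 0.0187]
[[0.4327, -0.2155], [0.4533, -0.1552], [0.5143, -0.1758], [0.4936, -0.2359]] c [ 0.4735 -0.1956]
[  71.  -19. -109.  161.] [0.0638 0.0644 0.0636 0.0642]
tooly [ 2.72824197e-01  9.62063902e-01 -7.94793777e-05] camTCP
```

```bash
python3 - <<'E'
from h import *
print(delta([.473,-.195,.076],np.radians(84)), get_state()['position'])
E
```

```text
(array([  1.4,  -6.8, 194.1]), array([-0.01,  0.03, -9.83])) [ 0.47607932 -0.18875431  0.27009584]
```

>>> play_rows(deltas=[[1,-7,50,0,0,-10,0],[1,-7,100,0,0,-10,0],[1,-7,140,0,0,-10,0],[1,-7,175,0,0,-10,0],[1,-7,194,0,0,-10,0]], squeeze=40)

```text
t: 4.65
position: [0.4724, -0.195, 0.074]
eef_rot: [-0.161, -3.136, -0.002]
contact_force: [1.0, 1.0, -1.1]
opening: 0.0883
grasp_force: 0.0
```

>>> play_rows(deltas=[[0,0,0,0,0,0,100],[0,0,0,0,0,0,200],[0,0,0,0,0,0,255],[0,0,0,0,0,0,255],[0,0,0,0,0,0,255]])

```text
t: 5.28
position: [0.4735, -0.1965, 0.0762]
eef_rot: [0.162, 3.137, -0.001]
contact_force: [0.2, -0.5, -0.5]
opening: 0.0404
grasp_force: 0.0
```

>>> play_rows(deltas=[[0,0,0,0,0,0,255],[0,0,0,0,0,0,255],[0,0,0,0,0,0,255]])

```text
t: 5.65
position: [0.4733, -0.1962, 0.0757]
eef_rot: [-0.162, -3.137, -0.0]
contact_force: [-0.1, 2.0, 0.7]
opening: 0.0197
grasp_force: 40.0
```

>>> play_rows(deltas=[[0,0,-20,0,0,0,255],[0,0,-50,0,0,0,255],[0,0,-90,0,0,0,255],[0,0,-130,0,0,0,255],[0,0,-180,0,0,0,255]])

```text
t: 6.28
position: [0.4725, -0.1958, 0.256]
eef_rot: [-0.162, -3.135, -0.002]
contact_force: [0.5, -1.1, -1.9]
opening: 0.0195
grasp_force: 40.0
```

```bash
python3 - <<'E'
from h import *
s=get_state();print(s['position'],s['contact_force'],s['opening'],delta([.55,.05,.26],np.radians(75)))
E
```

```text
[ 0.47250574 -0.19578128  0.25595616] [ 0.48586866 -1.11664451 -1.93195321] 0.01951350919387974 (array([-51.7, 252.5,  -3.9]), array([ 0.06, -0.13,  9.08]))
```

>>> play_rows(deltas=[[-10,50,0,0,0,2,255],[-20,100,0,0,0,4,255],[-31,152,0,0,0,6,255],[-42,202,0,0,0,8,255],[-52,252,0,0,0,9,255]])

```text
t: 6.9
position: [0.5511, 0.0507, 0.2553]
eef_rot: [-0.409, -3.114, 0.0]
contact_force: [0.7, -0.2, -1.5]
opening: 0.0197
grasp_force: 40.0
```

>>> play_rows(deltas=[[0,0,0,0,0,0,255],[0,0,0,0,0,0,255],[0,0,0,0,0,0,255]])

```text
t: 7.28
position: [0.5507, 0.0479, 0.2555]
eef_rot: [-0.41, -3.114, 0.0]
contact_force: [-0.4, -0.4, -1.7]
opening: 0.0198
grasp_force: 40.0
```

```bash
python3 - <<'E'
from h import *
ss=[]
for i in range(4):
    s=get_state();p=get_image('wrist');ss.append(np.r_[s['position'],s['contact_force']])
print(np.round(ss,4),s['eef_rot']);save(p,'w2.png')
for l in('press','upper_board','pin'):
    for d in trace(l,p)[:2]:
        c,_=cv2.findContours(d['region'].astype(np.uint8),0,2);c=max(c,key=cv2.contourArea)
        print(l,round(d['score'],2),d['uv'],d['region'].sum(),np.round(cv2.approxPolyDP(c,5,True)[:,0]).tolist())
cv2.imwrite('pics/w2b.png',cv2.resize(p['frame'][:,:,::-1],(800,600),interpolation=cv2.INTER_CUBIC))
E
```

```text
[[ 0.5507  0.0479  0.2555 -0.4406 -0.3614 -1.6846]
 [ 0.5508  0.0478  0.2556  0.4112 -0.044  -1.4966]
 [ 0.5508  0.0478  0.2557 -0.2136 -0.839  -1.7582]
 [ 0.5509  0.0479  0.2557 -0.0073  0.1068 -0.9579]] [ 4.10407888e-01  3.11466081e+00 -1.66128107e-04]
press 0.61 [262.4, 124.6] 9196 [[199, 63], [200, 228], [263, 231], [283, 225], [300, 233], [330, 232], [342, 67]]
press 0.23 [299.6, 351.4] 428 [[323, 349], [274, 348], [303, 358]]
upper_board 0.71 [267.3, 151.1] 14229 [[218, 81], [215, 213], [316, 219], [325, 85]]
upper_board 0.62 [432.5, 54.2] 8484 [[392, 0], [373, 75], [471, 114], [489, 40], [411, 0]]
pin 0.64 [279.6, 274.6] 4449 [[258, 234], [245, 250], [261, 255], [255, 316], [305, 317], [299, 255], [314, 253], [312, 243], [283, 226]]
pin 0.49 [300.5, 82.3] 158 [[292, 81], [322, 82]]
```

View pics/w2b.png

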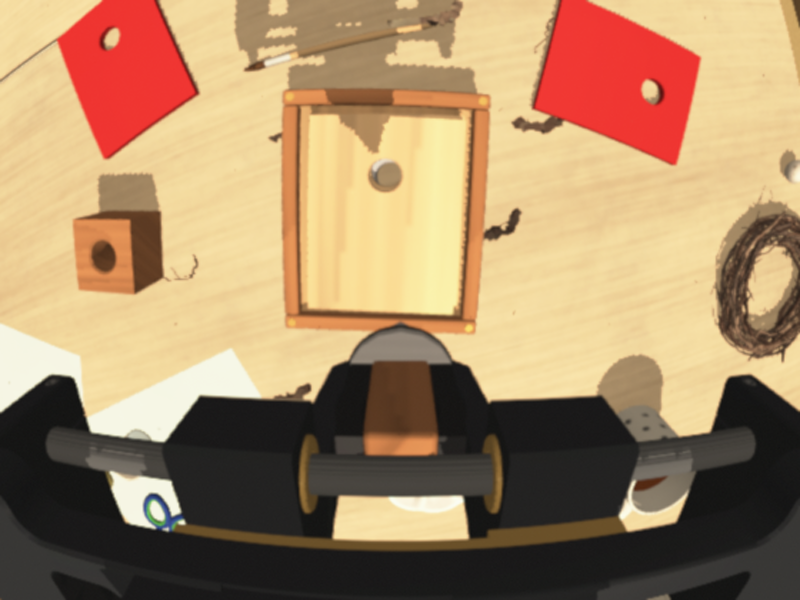

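The view shows the press rim corners, in 800x600 px, at about (286,92), (489,95), (474,332) and (286,328). The upper-board hole is at (386,175). The pin is held squarely, with its collar at (400,345).

```bash
python3 - <<'E'
from h import *
s=get_state();p=get_image('wrist')
g=lambda x,y,z:at(p,((x+.5)*.7-.5,(y+.5)*.7-.5),z,s)[:2]
w=np.array([g(*q,.046) for q in[(286,91),(490,95),(475,333),(286,329)]])
e=np.roll(w,-1,0)-w; print(np.round(w,4).tolist(),np.round(np.hypot(*e.T),4),np.degrees(np.arctan2(e[:,1],e[:,0])))
c=w.mean(0);ux=(e[1]-e[3]);ux/=np.hypot(*ux);print('centre',c,'yaw',np.degrees(np.arctan2(ux[1],ux[0])),'hole',c-.03*ux)
print('upper board hole',g(385.5,174.5,.054),'pin tip/col')
# pin shift: collar disc edge
d=trace('press',p)[0]['region'].astype(np.uint8)
np.save('press.npy',np.r_[c,c-.03*ux,ux])
E
```

```text
[[0.4023, 0.0006], [0.4452, 0.1449], [0.6232, 0.0915], [0.5807, -0.0556]] [0.1505 0.1859 0.1531 0.187 ] [  73.43505633  -16.69877506 -106.1342966   162.52601383]
centre [0.51282464 0.04533412] yaw -17.087600338392892 hole [0.48414894 0.05414912]
upper board hole [0.4843399  0.05522363] pin tip/col
```

```bash
python3 - <<'E'
from h import *
s=get_state();print(delta([.484,.0542,.145],np.radians(73)))
E
```

```text
(array([ 66.1, -12.1, 110.7]), array([0.  , 0.  , 2.06]))
```

>>> play_rows(deltas=[[20,-4,30,0,0,2,255],[40,-8,60,0,0,2,255],[60,-12,90,0,0,2,255],[66,-12,105,0,0,2,255],[66,-12,111,0,0,2,255]])

```text
t: 8.35
position: [0.4843, 0.0545, 0.1445]
eef_rot: [-0.462, -3.107, -0.0]
contact_force: [-0.2, -0.1, -1.4]
opening: 0.0198
grasp_force: 40.0
```

>>> play_rows(deltas=[[0,0,0,0,0,0,255],[0,0,0,0,0,0,255],[0,0,0,0,0,0,255]])

```text
t: 8.72
position: [0.485, 0.0543, 0.1455]
eef_rot: [0.462, 3.106, -0.0]
contact_force: [-0.4, 0.1, -1.9]
opening: 0.0197
grasp_force: 40.0
```

```bash
python3 - <<'E'
from h import *
f=[]
for i in range(4):
    p=get_image('wrist');s=get_state();f.append(np.r_[s['contact_force'],s['torque']])
print(np.round(f,2));print(delta([.484,.0542,.145],np.radians(73)),s['eef_rot'],s['position'])
cv2.imwrite('pics/w3.png',cv2.resize(p['frame'][60:340,180:380,::-1],(428,600),interpolation=cv2.INTER_CUBIC))
E
```

```text
[[-0.02 -0.09 -1.96 -0.04 -0.01  0.06]
 [-0.69 -0.36 -0.66  0.   -0.    0.05]
 [-1.01  0.92 -2.09 -0.02  0.01  0.04]
 [ 0.17 -0.01 -0.92 -0.06  0.02  0.02]]
(array([ 0.3, -0.2, -0.1]), array([0.  , 0.02, 0.08])) [ 4.62012895e-01  3.10701569e+00 -2.88763065e-05] [0.48432401 0.05434591 0.14494076]
```

View pics/w3.png

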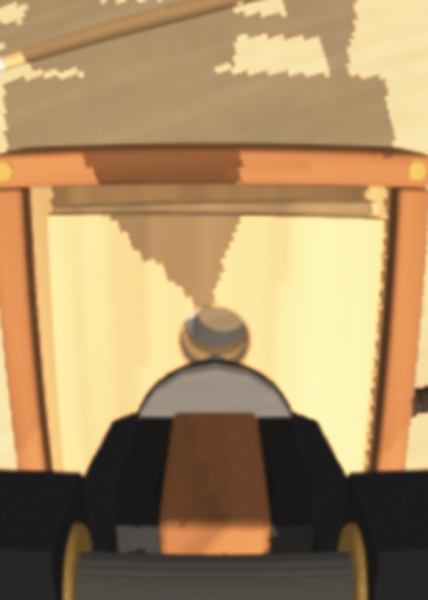

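The pin sits over the hole, both at column ~214 of the crop. Descending.

>>> play_rows(deltas=[[0,0,6,0,0,0,255],[0,0,12,0,0,0,255],[0,0,18,0,0,0,255],[0,0,21,0,0,0,255],[0,0,24,0,0,0,255]])

```text
t: 9.55
position: [0.4841, 0.0544, 0.1204]
eef_rot: [-0.462, -3.107, 0.0]
contact_force: [-0.0, 0.1, -2.0]
opening: 0.02
grasp_force: 40.0
```

>>> play_rows(deltas=[[0,0,2,0,0,0,255],[0,0,4,0,0,0,255],[0,0,6,0,0,0,255],[0,0,8,0,0,0,255],[0,0,8,0,0,0,255]])

```text
t: 10.18
position: [0.484, 0.0544, 0.1125]
eef_rot: [-0.462, -3.107, 0.0]
contact_force: [0.7, 0.1, -0.9]
opening: 0.0194
grasp_force: 40.0
```

>>> play_rows(deltas=[[0,0,1,0,0,0,255],[0,0,2,0,0,0,255],[0,0,3,0,0,0,255],[0,0,4,0,0,0,255],[0,0,4,0,0,0,255]])

```text
t: 10.8
position: [0.4841, 0.0544, 0.1086]
eef_rot: [-0.462, -3.107, 0.0]
contact_force: [-0.1, -1.3, -2.0]
opening: 0.0192
grasp_force: 40.0
```

>>> play_rows(deltas=[[0,0,1,0,0,0,255],[0,0,2,0,0,0,255],[0,0,3,0,0,0,255],[0,0,3.5,0,0,0,255]])

```text
t: 11.3
position: [0.4841, 0.0544, 0.1051]
eef_rot: [-0.462, -3.107, 0.0]
contact_force: [-0.1, -0.6, -2.9]
opening: 0.0197
grasp_force: 40.0
```

>>> play_rows(deltas=[[0,0,0.5,0,0,0,255],[0,0,1,0,0,0,255],[0,0,1.5,0,0,0,255],[0,0,1.5,0,0,0,255]])

```text
t: 11.8
position: [0.4841, 0.0544, 0.1037]
eef_rot: [-0.462, -3.107, 0.0]
contact_force: [0.2, 1.3, -1.3]
opening: 0.02
grasp_force: 40.0
```

>>> play_rows(deltas=[[0,0,1,0,0,0,255],[0,0,2,0,0,0,255],[0,0,3,0,0,0,255],[0,0,3,0,0,0,255]])

```text
t: 12.3
position: [0.484, 0.0544, 0.1006]
eef_rot: [-0.462, -3.107, -0.0]
contact_force: [-0.0, -1.0, -1.3]
opening: 0.0197
grasp_force: 40.0
```

>>> play_rows(deltas=[[0,0,0.7,0,0,0,255],[0,0,1.4,0,0,0,255],[0,0,2,0,0,0,255],[0,0,2,0,0,0,255]])

```text
t: 12.8
position: [0.4841, 0.0544, 0.0986]
eef_rot: [-0.462, -3.107, 0.0]
contact_force: [-0.1, 0.5, -1.0]
opening: 0.0196
grasp_force: 40.0
```

>>> play_rows(deltas=[[0,0,0.5,0,0,0,255],[0,0,1,0,0,0,255],[0,0,1.5,0,0,0,255],[0,0,1.5,0,0,0,255]])

```text
t: 13.3
position: [0.4841, 0.0544, 0.0972]
eef_rot: [-0.462, -3.107, 0.0]
contact_force: [-0.8, 0.6, -1.8]
opening: 0.0194
grasp_force: 40.0
```

```bash
cat > avg.py <<'E'
from h import *
f=[]
for i in range(5):
    get_image('top');s=get_state();f.append(np.r_[s['contact_force'],s['torque']])
A=R.from_rotvec(s['eef_rot']);m=np.mean(f,0)
print('t',round(s['t'],2),'F',np.round(m[:3],2),'tool F',np.round(A.inv().apply(m[:3]),2),'tq',np.round(m[3:],3),'pos',np.round(s['position'],4))
E
python3 avg.py
```

```text
t 13.55 F [-0.35 -0.3  -1.31] tool F [ 0.25 -0.39  1.31] tq [ 0.006 -0.016  0.002] pos [0.4842 0.0544 0.0972]
```

>>> play_rows(deltas=[[0,0,0.5,0,0,0,255],[0,0,1,0,0,0,255],[0,0,1,0,0,0,255]])

```text
t: 13.92
position: [0.4841, 0.0544, 0.0962]
eef_rot: [-0.462, -3.107, 0.0]
contact_force: [0.3, -0.4, -1.0]
opening: 0.0194
grasp_force: 40.0
```

```bash
python3 avg.py
```

```text
t 14.18 F [ 0.39 -0.13 -1.37] tool F [-0.41 -0.01  1.37] tq [0.005 0.03  0.012] pos [0.4841 0.0544 0.0962]
```

>>> play_rows(deltas=[[0,0,0.5,0,0,0,255],[0,0,1,0,0,0,255],[0,0,1,0,0,0,255]])

```text
t: 14.55
position: [0.4841, 0.0544, 0.0952]
eef_rot: [-0.462, -3.107, 0.0]
contact_force: [0.3, 0.2, -1.7]
opening: 0.0196
grasp_force: 40.0
```

```bash
python3 avg.py
```

```text
t 14.8 F [ 0.12 -0.03 -1.48] tool F [-0.13  0.    1.48] tq [ 0.006 -0.007  0.005] pos [0.4841 0.0544 0.0952]
```

>>> play_rows(deltas=[[0,0,0.5,0,0,0,255],[0,0,1,0,0,0,255],[0,0,1,0,0,0,255]])

```text
t: 15.18
position: [0.4841, 0.0544, 0.0942]
eef_rot: [-0.462, -3.107, -0.0]
contact_force: [-0.1, 1.2, -1.2]
opening: 0.0198
grasp_force: 40.0
```

```bash
python3 avg.py
```

```text
t 15.43 F [ 0.29  0.15 -1.29] tool F [-0.23  0.23  1.29] tq [0.012 0.015 0.005] pos [0.4841 0.0544 0.0942]
```

>>> play_rows(deltas=[[0,0,0.5,0,0,0,255],[0,0,1,0,0,0,255],[0,0,1,0,0,0,255]])

```text
t: 15.8
position: [0.4841, 0.0544, 0.0931]
eef_rot: [-0.462, -3.107, -0.0]
contact_force: [0.6, 0.7, -1.8]
opening: 0.0197
grasp_force: 40.0
```

```bash
python3 avg.py
```

```text
t 16.05 F [ 0.36  0.26 -1.75] tool F [-0.27  0.35  1.75] tq [ 0.007  0.018 -0.   ] pos [0.4841 0.0544 0.0932]
```

>>> play_rows(deltas=[[0,0,0.5,0,0,0,255],[0,0,1,0,0,0,255],[0,0,1,0,0,0,255]])

```text
t: 16.42
position: [0.484, 0.0545, 0.0921]
eef_rot: [-0.462, -3.107, -0.0]
contact_force: [-0.9, 0.4, -0.4]
opening: 0.0195
grasp_force: 40.0
```

```bash
python3 avg.py
```

```text
t 16.68 F [-0.84  0.43 -1.19] tool F [0.93 0.16 1.19] tq [ 0.133  0.137 -0.023] pos [0.484  0.0544 0.0922]
```

>>> play_rows(deltas=[[0,0,0.5,0,0,0,255],[0,0,1,0,0,0,255],[0,0,1,0,0,0,255]])

```text
t: 17.05
position: [0.4839, 0.0545, 0.0911]
eef_rot: [-0.462, -3.107, -0.0]
contact_force: [-1.6, 1.5, -0.2]
opening: 0.0193
grasp_force: 40.0
```

```bash
python3 avg.py
```

```text
t 17.3 F [-2.18  1.79 -0.44] tool F [2.61 1.08 0.44] tq [ 0.324  0.363 -0.027] pos [0.484  0.0544 0.0911]
```

>>> play_rows(deltas=[[0.3,0.1,0,0,0,0,255],[0.5,0.2,0.5,0,0,0,255],[0.5,0.2,1,0,0,0,255],[0.5,0.2,1,0,0,0,255]])

```text
t: 17.8
position: [0.4838, 0.0547, 0.0902]
eef_rot: [0.462, 3.107, -0.0]
contact_force: [-0.7, 1.7, -0.8]
opening: 0.0196
grasp_force: 40.0
```

```bash
python3 avg.py
```

```text
t 18.05 F [-1.41  0.52 -0.86] tool F [1.5  0.08 0.86] tq [ 0.18   0.21  -0.015] pos [0.4838 0.0547 0.0902]
```

>>> play_rows(deltas=[[0.2,0.1,0.5,0,0,0,255],[0.4,0.2,1,0,0,0,255],[0.6,0.3,1.5,0,0,0,255],[0.6,0.3,2,0,0,0,255]])

```text
t: 18.55
position: [0.4834, 0.0552, 0.0883]
eef_rot: [0.462, 3.107, 0.0]
contact_force: [-1.4, 0.2, 1.3]
opening: 0.0197
grasp_force: 40.0
```

```bash
sed -i "\$a q=np.array([-m[4],m[3],0])/.17;print('Ftq tool',np.round(A.inv().apply(q),2),'world',np.round(q,2))" avg.py; python3 avg.py
```

```text
t 18.8 F [-0.39  0.49  0.5 ] tool F [ 0.52  0.36 -0.5 ] tq [0.1   0.046 0.006] pos [0.4834 0.0552 0.0883]
Ftq tool [ 0.43  0.48 -0.  ] world [-0.27  0.59  0.  ]
```

>>> play_rows(deltas=[[0.1,0.1,0.5,0,0,0,255],[0.2,0.2,1,0,0,0,255],[0.3,0.3,1.5,0,0,0,255],[0.3,0.3,1.5,0,0,0,255]])

```text
t: 19.3
position: [0.4834, 0.0556, 0.0868]
eef_rot: [0.462, 3.107, 0.0]
contact_force: [1.0, 0.6, 1.7]
opening: 0.0196
grasp_force: 40.0
```

```bash
python3 avg.py
```

```text
t 19.55 F [1.55 1.27 1.19] tool F [-1.11  1.67 -1.19] tq [ 0.25  -0.331 -0.008] pos [0.4834 0.0556 0.0868]
Ftq tool [-1.44  1.97  0.  ] world [1.95 1.47 0.  ]
```

>>> play_rows(deltas=[[-0.2,0.3,0,0,0,0,255],[-0.3,0.4,0.5,0,0,0,255],[-0.45,0.6,1,0,0,0,255],[-0.45,0.6,1.2,0,0,0,255]])

```text
t: 20.05
position: [0.4837, 0.0559, 0.0856]
eef_rot: [0.462, 3.107, -0.0]
contact_force: [1.1, 0.6, 2.5]
opening: 0.0195
grasp_force: 40.0
```

```bash
python3 avg.py
```

```text
t 20.3 F [ 1.37 -0.02  2.09] tool F [-1.32  0.38 -2.09] tq [ 0.025 -0.312 -0.003] pos [0.4837 0.056  0.0855]
Ftq tool [-1.71  0.67  0.  ] world [1.83 0.15 0.  ]
```

>>> play_rows(deltas=[[-0.3,0.1,0,0,0,0,255],[-0.5,0.2,0.5,0,0,0,255],[-0.7,0.3,1,0,0,0,255],[-0.7,0.3,1.2,0,0,0,255]])

```text
t: 20.8
position: [0.4842, 0.0561, 0.0842]
eef_rot: [-0.462, -3.107, -0.0]
contact_force: [0.2, 0.2, 2.1]
opening: 0.0202
grasp_force: 40.0
```

```bash
python3 avg.py
```

```text
t 21.05 F [0.64 0.56 0.73] tool F [-0.45  0.72 -0.73] tq [ 0.107 -0.13  -0.007] pos [0.4842 0.0561 0.0842]
Ftq tool [-0.55  0.83 -0.  ] world [0.76 0.63 0.  ]
```

>>> play_rows(deltas=[[-0.1,0.2,0.5,0,0,0,255],[-0.2,0.3,1,0,0,0,255],[-0.3,0.45,1.5,0,0,0,255],[-0.3,0.45,1.5,0,0,0,255]])

```text
t: 21.55
position: [0.4847, 0.0564, 0.0827]
eef_rot: [-0.462, -3.107, 0.0]
contact_force: [0.1, 0.6, 0.0]
opening: 0.0196
grasp_force: 40.0
```

```bash
python3 avg.py
```

```text
t 21.8 F [ 0.42 -0.48  0.51] tool F [-0.54 -0.34 -0.51] tq [-0.011 -0.076 -0.02 ] pos [0.4847 0.0564 0.0827]
Ftq tool [-0.44  0.07 -0.  ] world [ 0.44 -0.06  0.  ]
```

>>> play_rows(deltas=[[-0.1,0,0.5,0,0,0,255],[-0.2,0.1,1,0,0,0,255],[-0.3,0.1,1.5,0,0,0,255],[-0.3,0.1,1.5,0,0,0,255]])

```text
t: 22.3
position: [0.4851, 0.0565, 0.0813]
eef_rot: [0.462, 3.107, 0.0]
contact_force: [-0.2, -0.1, 0.3]
opening: 0.0199
grasp_force: 40.0
```

```bash
python3 avg.py
```

```text
t 22.55 F [0.03 0.78 0.1 ] tool F [ 0.2   0.75 -0.1 ] tq [ 0.137 -0.07   0.019] pos [0.4851 0.0565 0.0813]
Ftq tool [-0.16  0.89  0.  ] world [0.41 0.8  0.  ]
```

>>> play_rows(deltas=[[0,0.2,0.5,0,0,0,255],[-0.1,0.4,1,0,0,0,255],[-0.1,0.5,1.5,0,0,0,255],[-0.1,0.5,1.5,0,0,0,255]])

```text
t: 23.05
position: [0.4855, 0.0568, 0.0798]
eef_rot: [0.462, 3.107, -0.0]
contact_force: [0.4, -0.4, 1.0]
opening: 0.0197
grasp_force: 40.0
```

```bash
python3 avg.py
```

```text
t 23.3 F [ 0.75 -0.54  0.18] tool F [-0.88 -0.29 -0.18] tq [-0.134 -0.186  0.006] pos [0.4855 0.0568 0.0799]
Ftq tool [-1.27 -0.44  0.  ] world [ 1.09 -0.79  0.  ]
```

>>> play_rows(deltas=[[-0.3,-0.1,0.3,0,0,0,255],[-0.5,-0.2,0.7,0,0,0,255],[-0.6,-0.2,1.2,0,0,0,255],[-0.6,-0.2,1.2,0,0,0,255]])

```text
t: 23.8
position: [0.4859, 0.0567, 0.0786]
eef_rot: [0.462, 3.107, 0.0]
contact_force: [1.7, 1.4, 0.5]
opening: 0.0197
grasp_force: 40.0
```

```bash
python3 avg.py
```

```text
t 24.05 F [ 1.57  2.27 -0.22] tool F [-0.84  2.63  0.22] tq [ 0.379 -0.305  0.01 ] pos [0.4859 0.0567 0.0786]
Ftq tool [-1.07  2.66  0.  ] world [1.79 2.23 0.  ]
```

>>> play_rows(deltas=[[-0.2,0.4,0,0,0,0,255],[-0.2,0.6,0.5,0,0,0,255],[-0.3,0.7,1,0,0,0,255],[-0.3,0.7,1,0,0,0,255]])

```text
t: 24.55
position: [0.4863, 0.057, 0.0775]
eef_rot: [-0.462, -3.107, 0.0]
contact_force: [0.6, -0.1, 0.1]
opening: 0.0197
grasp_force: 40.0
```

```bash
python3 avg.py
```

```text
t 24.8 F [ 0.83 -1.21 -0.08] tool F [-1.15 -0.91  0.08] tq [-0.182 -0.118 -0.008] pos [0.4863 0.057  0.0775]
Ftq tool [-0.98 -0.82  0.  ] world [ 0.69 -1.07  0.  ]
```

>>> play_rows(deltas=[[-0.2,-0.1,0.5,0,0,0,255],[-0.2,-0.1,1,0,0,0,255],[-0.2,-0.1,1.5,0,0,0,255],[-0.2,-0.1,1.5,0,0,0,255]])

```text
t: 25.3
position: [0.4865, 0.057, 0.076]
eef_rot: [0.462, 3.107, 0.0]
contact_force: [-0.5, -0.6, -0.2]
opening: 0.0201
grasp_force: 40.0
```

```bash
python3 avg.py
```

```text
t 25.55 F [ 1.03  0.4  -1.23] tool F [-0.87  0.69  1.23] tq [-0.018 -0.16  -0.01 ] pos [0.4865 0.057  0.076 ]
Ftq tool [-0.93  0.17 -0.  ] world [ 0.94 -0.1   0.  ]
```

>>> play_rows(deltas=[[-0.2,0,0.5,0,0,0,255],[-0.2,0,1,0,0,0,255],[-0.2,0,1.5,0,0,0,255]])

```text
t: 25.92
position: [0.4866, 0.0569, 0.0746]
eef_rot: [-0.462, -3.107, -0.0]
contact_force: [0.2, 1.3, -0.2]
opening: 0.0194
grasp_force: 40.0
```

```bash
python3 avg.py
```

```text
t 26.18 F [-0.09  0.5  -1.2 ] tool F [0.23 0.46 1.2 ] tq [ 0.084 -0.06  -0.012] pos [0.4866 0.0569 0.0745]
Ftq tool [-0.19  0.58 -0.  ] world [0.35 0.49 0.  ]
```

Free and centred. Next: gentle press-down in small steps.

>>> play_rows(deltas=[[0,0,0.3,0,0,0,255],[0,0,0.6,0,0,0,255],[0,0,0.9,0,0,0,255]])

```text
t: 26.55
position: [0.4867, 0.0569, 0.0737]
eef_rot: [-0.462, -3.107, -0.0]
contact_force: [-1.6, 0.6, 3.6]
opening: 0.0195
grasp_force: 40.0
```

```bash
python3 avg.py
```

```text
t 26.8 F [-0.94  1.04  0.07] tool F [ 1.21  0.72 -0.07] tq [ 0.124  0.116 -0.015] pos [0.4867 0.0569 0.0737]
Ftq tool [0.87 0.5  0.  ] world [-0.68  0.73  0.  ]
```

>>> play_rows(deltas=[[0,0,0.2,0,0,0,255],[0,0,0.4,0,0,0,255],[0,0,0.4,0,0,0,255]])

```text
t: 27.18
position: [0.4867, 0.0569, 0.0737]
eef_rot: [-0.462, -3.107, 0.0]
contact_force: [-3.6, 0.4, 5.1]
opening: 0.0198
grasp_force: 40.0
```

```bash
python3 avg.py
```

```text
t 27.43 F [-3.14  0.85  5.85] tool F [ 3.25 -0.1  -5.85] tq [0.134 0.518 0.02 ] pos [0.4867 0.0569 0.0737]
Ftq tool [ 3.15 -0.14  0.  ] world [-3.05  0.79  0.  ]
```

>>> play_rows(deltas=[[0.3,0,0.1,0,0,0,255],[0.3,0,0.25,0,0,0,255],[0.3,0,0.3,0,0,0,255],[0.3,0,0.3,0,0,0,255]])

```text
t: 27.92
position: [0.4866, 0.0569, 0.0737]
eef_rot: [0.462, 3.107, -0.0]
contact_force: [-2.9, 0.2, 7.3]
opening: 0.0197
grasp_force: 40.0
```

```bash
python3 avg.py
```

```text
t 28.18 F [-3.5   0.27  7.45] tool F [ 3.42 -0.76 -7.45] tq [ 0.089  0.575 -0.024] pos [0.4867 0.0569 0.0737]
Ftq tool [ 3.39 -0.48 -0.  ] world [-3.38  0.52  0.  ]
```

>>> play_rows(deltas=[[0.3,0,0.1,0,0,0,255],[0.3,0,0.25,0,0,0,255],[0.3,0,0.3,0,0,0,255],[0.3,0,0.3,0,0,0,255]])

```text
t: 28.68
position: [0.4867, 0.0569, 0.0737]
eef_rot: [0.462, 3.107, -0.0]
contact_force: [-3.0, 0.4, 9.1]
opening: 0.0199
grasp_force: 40.0
```

```bash
python3 avg.py
```

```text
t 28.93 F [-3.66  0.4   9.64] tool F [ 3.6  -0.68 -9.64] tq [0.055 0.636 0.005] pos [0.4867 0.0569 0.0737]
Ftq tool [ 3.67 -0.78 -0.  ] world [-3.74  0.33  0.  ]
```

Pressed at about 11 N. Easing off and opening.

>>> play_rows(deltas=[[0,0,-0.4,0,0,0,255],[0,0,-0.8,0,0,0,255],[0,0,-0.8,0,0,0,200],[0,0,-0.8,0,0,0,150],[0,0,-0.8,0,0,0,80]])

```text
t: 29.55
position: [0.4859, 0.0571, 0.0732]
eef_rot: [-0.462, -3.107, 0.0]
contact_force: [-0.5, 0.3, -0.0]
opening: 0.0376
grasp_force: 0.0
```

>>> play_rows(deltas=[[0,0,0,0,0,0,0],[0,0,0,0,0,0,0],[0,0,0,0,0,0,0],[0,0,0,0,0,0,0],[0,0,0,0,0,0,0]])

```text
t: 30.18
position: [0.4861, 0.0571, 0.0735]
eef_rot: [0.462, 3.107, -0.0]
contact_force: [-0.4, 0.3, 0.4]
opening: 0.087
grasp_force: 0.0
```

>>> play_rows(deltas=[[0,0,-20,0,0,0,0],[0,0,-50,0,0,0,0],[0,0,-90,0,0,0,0],[-30,0,-130,0,0,0,0],[-60,0,-170,0,0,0,0]])

```text
t: 30.8
position: [0.544, 0.0396, 0.245]
eef_rot: [0.462, 3.107, 0.0]
contact_force: [1.0, 0.5, -0.2]
opening: 0.0879
grasp_force: 0.0
```

>>> play_rows(deltas=[[0,0,0,0,0,0,0],[0,0,0,0,0,0,0],[0,0,0,0,0,0,0]])

```text
t: 31.18
position: [0.542, 0.04, 0.2417]
eef_rot: [-0.461, -3.104, -0.0]
contact_force: [-0.8, -0.3, 0.7]
opening: 0.0878
grasp_force: 0.0
```

```bash
python3 - <<'E'
from h import *
s=get_state();p=get_image('wrist')
print(s['position'])
cv2.imwrite('pics/w4.png',cv2.resize(p['frame'][40:260,170:370,::-1],(545,600),interpolation=cv2.INTER_CUBIC))
E
```

```text
[0.54201279 0.03999655 0.24168878]
```

View pics/w4.png

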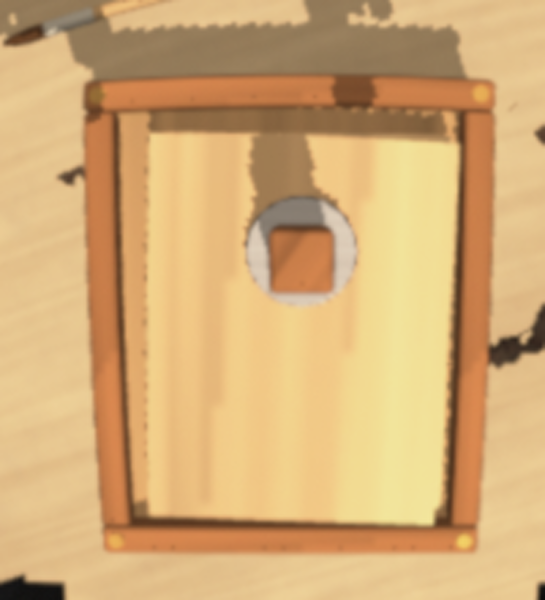

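The pin stands upright at crop px (302,250), its collar flat on the upper board and the gripper clear.

```bash
python3 -c "
from plant import *
print(finish_job())"
```

```text
the job is handed in; nothing more can be done
None
```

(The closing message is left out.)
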